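Tamp the bar ends level in the remnant bin

TASK

In each cell of the blue remnant bin one piece of hexagon bar has ridden up on its neighbours and sticks out above the rim, so the bins cannot be stacked. Take the tamper and press the high pieces down with its flat foot until all the pieces in both cells lie level on the bin floor, then stand the tamper upright back on its round mat and let go. Do not touch the bar pieces with the gripper, and leave the oil can, the scraper and the try square where they are.

Things in the scene. Friction and masses are not known exactly. Their poses are not given: they have to be found in the camera images.
- bin: Blue sheet-metal bin, fixed to the bench, open on top, 184 mm (its x) by 157 mm (its y), rim 48 mm above the bench, walls and divider 3 mm, floor 4 mm thick. A divider along its x axis makes two cells, each 178 mm by 74 mm inside. Origin under the middle of the bin, on the bench; any yaw. A piece on the floor has its top 40 mm above the bench
- cell_alu (a point): Middle of the floor of the cell with the four bright aluminium pieces (bin y = +38.5 mm, 4 mm above the bench). The pieces lie side by side along the bin's x; there is room for all four and 12 mm more. The high one does not sink by itself; pressed down from above with 5 to 20 N it pushes its neighbours apart and sinks to the floor
- cell_ace (a point): Middle of the floor of the cell with the four green plastic pieces (bin y = -38.5 mm, 4 mm above the bench). The pieces lie side by side along the bin's x; there is room for all four and 12 mm more. The high one does not sink by itself; pressed down from above with 5 to 20 N it pushes its neighbours apart and sinks to the floor
- mat: Round black rubber mat with a yellow ring, diameter 120 mm, 4 mm thick, fixed to the bench; the tamper stands on it. Origin at the centre of its underside
- tamper_handle (a point): Tamper: upright square wooden handle 28 by 28 mm (faces along this point's x and y), from 24 to 154 mm above the underside of the foot, total height 154 mm, about 0.4 kg. This point is on the handle's axis, 120 mm above the underside of the foot and 34 mm below the handle's top; the place to grasp, from above. z points up the handle
- tamper_foot (a point): Centre of the flat underside of the tamper's round steel foot, diameter 56 mm, 12 mm thick, centred on the handle's axis
- alu_1_mid (a point): Piece of bright aluminium hexagon bar, 36 mm across flats (41.6 mm across corners), 66 mm long, about 0.22 kg, loose, lying across its cell. Given at the middle of its length, on its axis; its y axis runs along the bar. It lies flat on the bin floor when this point is at world z = 0.022. At the start it lies on the floor
- alu_2_mid (a point): Piece of bright aluminium hexagon bar, 36 mm across flats (41.6 mm across corners), 66 mm long, about 0.22 kg, loose, lying across its cell. Given at the middle of its length, on its axis; its y axis runs along the bar. It lies flat on the bin floor when this point is at world z = 0.022. At the start it lies on the floor
- alu_3_mid (a point): Piece of bright aluminium hexagon bar, 36 mm across flats (41.6 mm across corners), 66 mm long, about 0.22 kg, loose, lying across its cell. Given at the middle of its length, on its axis; its y axis runs along the bar. It lies flat on the bin floor when this point is at world z = 0.022. At the start it lies on the floor
- alu_4_mid (a point): Piece of bright aluminium hexagon bar, 36 mm across flats (41.6 mm across corners), 66 mm long, about 0.22 kg, loose, lying across its cell. Given at the middle of its length, on its axis; its y axis runs along the bar. It lies flat on the bin floor when this point is at world z = 0.022. At the start wedged on top of its neighbours, 15 to 25 mm too high
- ace_1_mid (a point): Piece of green plastic hexagon bar, 36 mm across flats (41.6 mm across corners), 66 mm long, about 0.15 kg, loose, lying across its cell. Given at the middle of its length, on its axis; its y axis runs along the bar. It lies flat on the bin floor when this point is at world z = 0.022. At the start it lies on the floor
- ace_2_mid (a point): Piece of green plastic hexagon bar, 36 mm across flats (41.6 mm across corners), 66 mm long, about 0.15 kg, loose, lying across its cell. Given at the middle of its length, on its axis; its y axis runs along the bar. It lies flat on the bin floor when this point is at world z = 0.022. At the start it lies on the floor
- ace_3_mid (a point): Piece of green plastic hexagon bar, 36 mm across flats (41.6 mm across corners), 66 mm long, about 0.15 kg, loose, lying across its cell. Given at the middle of its length, on its axis; its y axis runs along the bar. It lies flat on the bin floor when this point is at world z = 0.022. At the start it lies on the floor
- ace_4_mid (a point): Piece of green plastic hexagon bar, 36 mm across flats (41.6 mm across corners), 66 mm long, about 0.15 kg, loose, lying across its cell. Given at the middle of its length, on its axis; its y axis runs along the bar. It lies flat on the bin floor when this point is at world z = 0.022. At the start wedged on top of its neighbours, 15 to 25 mm too high
- oil_can_mid (a point): Red oil can with a thin spout, 65 by 86 mm, 174 mm tall; loose bystander, not to be moved. Given at the centre of its underside
- scraper_mid (a point): Scraper with a wooden handle and a short steel blade, lying flat, 166 mm long, 25 mm wide, 28 mm high; loose bystander, not to be moved. Given at the centre of its underside
- try_square_mid (a point): Steel try square lying flat, 75 by 120 mm, 15 mm high; loose bystander, not to be moved. Given at the centre of its underside

How it is judged:
On the way, in this order (a step that is already met when the one before it is completed fails the run):
1. the tamper is lifted off its mat (z of tamper_foot in the frame of mat above 0.03 m), for 0.1 s.
2. all eight pieces lie level on the floor of their cells (z of each of alu_1_mid, alu_2_mid, alu_3_mid, alu_4_mid, ace_1_mid, ace_2_mid, ace_3_mid, ace_4_mid in the frame of bin below 0.027 m and horizontal distance between each of alu_1_mid, alu_2_mid, alu_3_mid, alu_4_mid and cell_alu below 0.075 m and horizontal distance between each of ace_1_mid, ace_2_mid, ace_3_mid, ace_4_mid and cell_ace below 0.075 m), for 0.2 s.
At the end, for the whole second after the job is handed in: All eight pieces lie in their own cells with their middles less than 5 mm higher than when flat on the bin floor, and the tamper stands upright (within 0.1 rad), at rest, with its foot flat on the mat, centred within 32 mm of the mat's centre (all of step 2 and horizontal distance between tamper_foot and mat below 0.032 m and z of tamper_foot in the frame of mat below 0.009 m and angle between tamper_foot's own z axis and vertical below 0.1 rad and linear speed of tamper below 0.03 m/s); the robot touches nothing.
It fails at once if the gripper or arm touches a bar piece (contact force between any of the fingers, the arm and alu_1 above 1 N or contact force between any of the fingers, the arm and alu_2 above 1 N or contact force between any of the fingers, the arm and alu_3 above 1 N or contact force between any of the fingers, the arm and alu_4 above 1 N or contact force between any of the fingers, the arm and ace_1 above 1 N or contact force between any of the fingers, the arm and ace_2 above 1 N or contact force between any of the fingers, the arm and ace_3 above 1 N or contact force between any of the fingers, the arm and ace_4 above 1 N).
It fails at once if a bystander (oil can, scraper, try square) is moved by more than 20 mm (distance of any of oil_can_mid, scraper_mid, try_square_mid from where it was at the start of the episode above 0.02 m).
It also fails if it takes over 48 s, if anything falls off the work surface, if the arm or the gripper's body presses on something with over 40 N, if the wrist force passes 120 N, or if a joint passes its speed limit or range.

ROBOT

A 7-joint arm with a two-finger parallel gripper is mounted at the origin on a cart in front of the work surface, level with it; the furniture and walls round the work are solid. World frame = base frame: x ahead of the robot, y to its left, z up, the work surface at z = 0. Lengths are in m, angles in rad, forces in N, time in s.
With the tool pointing down it reaches from about 0.4 to 0.85 m from the base axis. Payload 10.4 kg.
Tool frame: the origin (TCP) lies between the finger pads; the fingertips stand 19 mm ahead of it and the grasp point (between the pads) is the TCP; z points along the fingers, y is the line along which they close (so a half turn about z gives the same grasp; the last joint's range is limited). The gripper opens to 87 mm and grips with 3 to 60 N. Pads are 19 mm wide; open, the fingers measure 117 mm over their backs; the gripper's body (75 mm by 190 mm) begins 51 mm behind the grasp point.
Start: joints at [-1.221, 0.332, -0.065, 1.46, 0.022, 1.35, -0.088], TCP at [0.228, 0.582, 0.242] pointing down, gripper open.
Joint ranges: [-2.6, 2.6], [-0.5, 2.12], [-1.47, 1.34], [0.16, 2.42], [-1.27, 4.41], [0.06, 2.06], [-2.6, 2.6]. Speed limits (rad/s): [2.22, 2.22, 2.79, 2.79, 3.14, 3.14, 3.14].

INTERFACE

Orientations are given as a unit quaternion [x, y, z, w].
In Python, from cell import * gives the robot as it stands. Calls block until the motion is done:
- move_ptp(position, orientation): joint-space move of the TCP to a pose.
- move_linear(position, rot=None, v=0.15, f_stop=None): straight line of the TCP; rot=None keeps the orientation; v is the mean speed in m/s. With f_stop (N) it stops when the force on the tool has changed by that much, and returns True; else False.
- goto_joints(angles): joint-space move.
- command_gripper(opening, strength=None): finger opening in m; strength is the grip in N (None keeps the last); returns when the fingers have stopped.
- hold(seconds).
- solve_ik(position, orientation): joint angles nearest the present ones, or None.
- get_image(name): name is "scene" or "top" or "wrist"; returns a dict with "image" (480x640x3 uint8, blue, green, red), "fx", "fy", "cx", "cy" (pixels), "pose" (4x4, takes a point from camera to world coordinates). Camera axes: x right, y down, z forward; pixel columns grow to the right and rows downward; lengths in m; the calibration is good to about 2 mm. A picture is of the moment at which its call begins. There is no depth.
A pose or a line that the arm cannot do raises Unreachable and nothing moves.
- close_job(): hands the job in; it is judged then, once.
Readings, each from a call of its own:
- get_t(): time.
- get_joint_positions(): joint angles.
- get_dq(): joint speeds.
- get_joint_torque(): joint torques, N m.
- get_ee_pos(): TCP position.
- get_tool_rot(): TCP orientation.
- get_ft_force(): force on the tool from outside, world axes, zero at the start.
- get_wrist_torque(): the same for the moment, N m.
- get_grip_width(): finger opening in m.
- get_grasp_force(): force on a finger pad.
Only numpy, scipy, OpenCV 4.12 (cv2) and the standard library are available. Lean on these libraries where they do the work, as an engineer would, in place of code of your own. Each camera call takes 0.05 s, during which the arm holds its last target. There are 200 camera calls.

## Working session

There is one attempt and no reset: what is moved stays moved. The work goes in short steps, each a Python script; the robot and the scene stay as the last script left them, time stands still between calls to the robot, and variables do not carry over. Pictures are saved under pics/ and viewed, at most 10 in all, crops included, and the job is handed in when it is done.

```bash
mkdir -p pics; ls; python3 - <<'E'
from cell import *
import cv2
for n in("top","scene"):
    d=get_image(n); cv2.imwrite(f"pics/{n}0.png",d["image"]); print(n,d["fx"],d["cx"],d["cy"],d["pose"].round(3).tolist() if hasattr(d["pose"],"round") else d["pose"])
print(get_t(),get_tool_rot())
E
```

```text
pics
top 591.3893843032263 320.9993742724407 241.827710172671 [[0.018, -0.997, 0.069, 0.448], [-1.0, -0.016, 0.024, 0.041], [-0.023, -0.07, -0.997, 1.547], [0.0, 0.0, 0.0, 1.0]]
scene 471.62293387018815 325.74327414663054 246.21762194826292 [[0.792, -0.403, 0.459, 0.03], [-0.61, -0.528, 0.591, -0.624], [0.004, -0.748, -0.664, 0.869], [0.0, 0.0, 0.0, 1.0]]
0.1 [ 1.85318255e-01  9.82678355e-01 -6.22450441e-04 -8.92189785e-05]
```

View pics/top0.png

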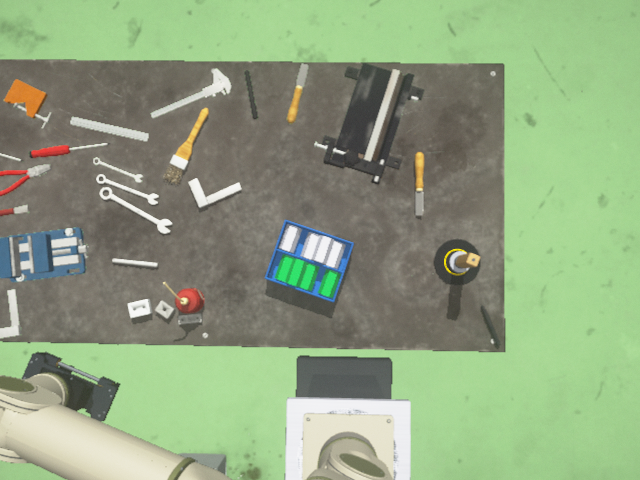

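View pics/scene0.png

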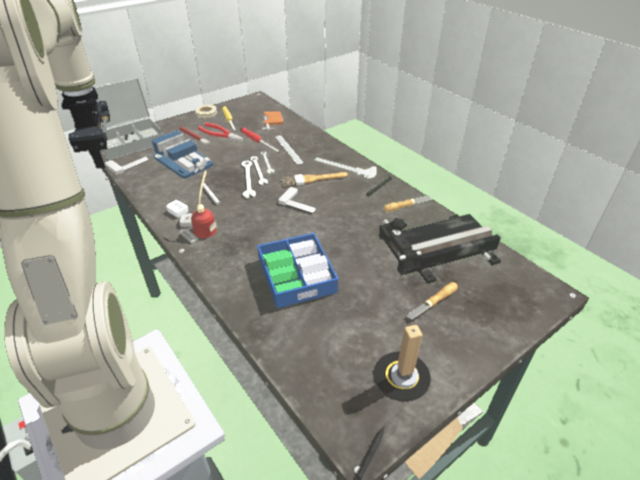

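The top view shows the bin at about (310,262) with green pieces in the near cell, and the tamper on its mat at (457,262). Its handle top is at (473,260). The oil can (188,300), try square (212,190) and scraper (420,185) are clear of both.

```bash
cat > h.py <<'E'
from cell import *
import cv2, numpy as np
def ray(d,uv,z):
    uv=np.atleast_2d(uv).astype(float); P=np.array(d["pose"])
    r=np.c_[(uv[:,0]-d["cx"])/d["fx"],(uv[:,1]-d["cy"])/d["fy"],np.ones(len(uv))]@P[:3,:3].T
    return P[:3,3]+r*((z-P[2,3])/r[:,2])[:,None]
def big(m):
    c=max(cv2.findContours(m.astype(np.uint8),0,cv2.CHAIN_APPROX_NONE)[0],key=cv2.contourArea); return c[:,0]
E
python3 - <<'E'
from h import *
d=get_image("top"); im=d["image"]; hsv=cv2.cvtColor(im,cv2.COLOR_BGR2HSV)
H,S,V=[hsv[...,i].astype(int) for i in range(3)]
def roi(m,x0,x1,y0,y1):
    o=np.zeros_like(m); o[y0:y1,x0:x1]=m[y0:y1,x0:x1]; return o
b=big(roi((H>95)&(H<130)&(S>120)&(V>60),255,370,210,310))
w=ray(d,b,.048)[:,:2]
r=cv2.minAreaRect((w*1000).astype(np.float32)); print("bin",r); print(cv2.boxPoints(r))
ye=roi((H>20)&(H<35)&(S>150)&(V>120),430,490,235,290)
ys,xs=np.nonzero(ye); w=ray(d,np.c_[xs,ys],.004)[:,:2]; print("ring",cv2.minEnclosingCircle((w*1000).astype(np.float32)),len(xs))
k=big(roi(V<45,430,485,235,282)); w=ray(d,k,.004)[:,:2]; print("mat",cv2.minEnclosingCircle((w*1000).astype(np.float32)))
t=big(roi((H>8)&(H<20)&(S>80)&(V>120),455,490,245,275)); w=ray(d,t,.158)[:,:2]; print("wood",cv2.minAreaRect((w*1000).astype(np.float32)))
def up(x,y,n,name): return cv2.resize(im[y:y+n,x:x+n],(400,400),interpolation=cv2.INTER_CUBIC)
cv2.imwrite("pics/c1.png",np.hstack([up(260,210,100,0),up(425,230,60,0)]))
E
```

```text
bin ((505.0664978027344, 107.11834716796875), (186.8726348876953, 159.47586059570312), 71.83949279785156)
[[400.1783     43.189087 ]
 [551.7102     -6.5163574]
 [609.9547    171.0476   ]
 [458.4228    220.75305  ]]
ring ((510.4945373535156, -275.3277282714844), 34.938385009765625) 105Traceback (most recent call last):
  File "<stdin>", line 11, in <module>
  File "h.py", line 8, in big
    c=max(cv2.findContours(m.astype(np.uint8),0,cv2.CHAIN_APPROX_NONE)[0],key=cv2.contourArea); return c[:,0]
ValueError: max() iterable argument is empty
```

```bash
python3 - <<'E'
from h import *
im=cv2.imread("pics/top0.png")
up=lambda x,y,n: cv2.resize(im[y:y+n,x:x+n],(400,400),interpolation=cv2.INTER_CUBIC)
cv2.imwrite("pics/c1.png",np.hstack([up(260,210,100),up(425,230,60)]))
print(im[270,438],im[250,440], cv2.cvtColor(im[258:263,470:476],cv2.COLOR_BGR2HSV)[::2,::2].tolist(), solve_ik([.51,-.275,.3],[0,1,0,0]))
E
```

```text
[63 67 67] [60 66 62] [[[23, 107, 239], [19, 90, 215], [19, 79, 193]], [[22, 104, 237], [24, 35, 152], [21, 41, 161]], [[22, 109, 236], [22, 108, 234], [21, 110, 230]]] [-0.53602447  0.41541047  1.27186934  1.54094783 -0.39769352  1.47917899
  2.31910907]
```

View pics/c1.png

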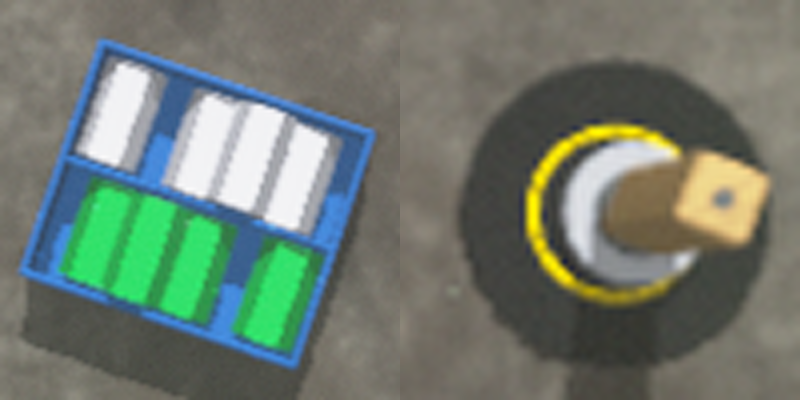

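The crop shows the high piece is the middle one of the group of three in both cells: alu at crop (255,155), green at (150,250). The handle top is a square centred at (723,199).

```bash
python3 - <<'E'
from h import *
from scipy.spatial.transform import Rotation as R
d=get_image("top")
c=np.array([[695,150],[770,180],[750,247],[678,218]])
w=ray(d,np.c_[425+(c[:,0]-400)*.15,230+c[:,1]*.15],.158); print("htop",w.mean(0)); print(np.diff(w,axis=0)[:,:2]*1000)
print("ring center",ray(d,[425+(613-400)*.15,230+213*.15],.004), "mat", ray(d,[425+(616-400)*.15,230+214*.15],.004))
b=np.array([.505,.107]);a=np.radians(71.84-180);X=np.array([np.cos(a),np.sin(a)]);Y=np.array([-X[1],X[0]])
hs=cv2.cvtColor(d["image"],cv2.COLOR_BGR2HSV)
for n,p in(("alu",[[125,110],[205,140],[253,158],[298,175]]),("ace",[[97,232],[147,250],[190,265],[272,295]])):
    p=np.array(p)/4+[260,210]
    for z in (.04,.06):
        q=ray(d,p,z)[:,:2]-b; print(n,z,(np.c_[q@X,q@Y]*1000).round(0).tolist())
y0=np.arctan2(*(w[1]-w[0])[[1,0]])
for k in range(4):
    rot=(R.from_euler('z',y0+k*np.pi/2)*R.from_quat([1,0,0,0])).as_quat()
    print(k,rot.round(3),[None if (j:=solve_ik(p,rot)) is None else j.round(2) for p in([.505,-.277,.3],[.505,-.277,.12],[.47,.12,.2],[.54,.09,.2])])
E
```

```text
htop [ 0.50860185 -0.28213419  0.158     ]
[[-10.09427146 -26.13434969]
 [-23.58641188   6.98104479]
 [  9.7280355   25.06789672]]
ring center [[ 0.50899595 -0.27527941  0.004     ]] mat [[ 0.50862613 -0.27644214  0.004     ]]
alu 0.04 [[-63.0, 40.0], [-8.0, 39.0], [25.0, 38.0], [55.0, 37.0]]
alu 0.06 [[-61.0, 40.0], [-7.0, 38.0], [25.0, 37.0], [56.0, 36.0]]
ace 0.04 [[-54.0, -39.0], [-20.0, -39.0], [9.0, -39.0], [65.0, -40.0]]
ace 0.06 [[-52.0, -39.0], [-19.0, -39.0], [10.0, -39.0], [65.0, -40.0]]
0 [ 0.566 -0.825  0.     0.   ] [None, array([-0.52,  0.72,  1.32,  1.78, -0.74,  1.25, -2.5 ]), array([-0.61,  0.04,  0.28,  1.89, -0.01,  1.21,  2.44]), array([-0.51,  0.19,  0.3 ,  1.74, -0.06,  1.22,  2.57])]
1 [ 0.983 -0.183  0.     0.   ] [array([-0.55,  0.43,  1.31,  1.55, -0.41,  1.48, -1.17]), array([-0.45,  0.58,  1.15,  1.78, -0.58,  1.17, -1.06]), array([-0.8 ,  0.04,  0.47,  1.9 , -0.02,  1.21, -2.26]), array([-0.73,  0.2 ,  0.55,  1.75, -0.11,  1.22, -2.09])]
2 [0.825 0.566 0.    0.   ] [array([-0.35,  0.27,  0.95,  1.54, -0.22,  1.44,  0.24]), array([-0.46,  0.6 ,  1.18,  1.78, -0.6 ,  1.18,  0.53]), array([-0.76,  0.04,  0.43,  1.9 , -0.02,  1.21, -0.69]), array([-0.69,  0.2 ,  0.5 ,  1.75, -0.1 ,  1.22, -0.53])]
3 [0.183 0.983 0.    0.   ] [array([-0.54,  0.41,  1.28,  1.55, -0.39,  1.48,  1.96]), array([-0.28,  0.43,  0.87,  1.78, -0.37,  1.11,  1.92]), array([-0.68,  0.04,  0.34,  1.89, -0.02,  1.21,  0.87]), array([-0.6 ,  0.19,  0.4 ,  1.75, -0.08,  1.22,  1.02])]
```

```bash
python3 - <<'E'
from h import *
q=get_joint_positions().copy(); 
goto_joints([0.45,0.2,0.0,1.5,0,1.42,-0.088])
print(get_ee_pos(),get_t())
rot=np.array([.825,.566,0,0]); rot/=np.linalg.norm(rot)
move_ptp([.5086,-.280,.30],rot)
print(get_joint_positions().round(2),get_ee_pos(),get_t())
d=get_image("wrist"); cv2.imwrite("pics/w1.png",d["image"]); print(d["fx"],np.array(d["pose"]).round(3).tolist())
d=get_image("scene"); cv2.imwrite("pics/s1.png",d["image"])
E
```

```text
[ 0.50489902 -0.29355056  0.30183622] 3.4167
[ 0.44  0.21 -0.02  1.49  0.    1.44  0.05] [ 0.50920837 -0.27909573  0.29978096] 3.675
397.33148766690795 [[0.932, -0.349, -0.095, 0.535], [-0.361, -0.899, -0.246, -0.21], [0.0, 0.264, -0.964, 0.443], [0.0, 0.0, 0.0, 1.0]]
```

View pics/w1.png

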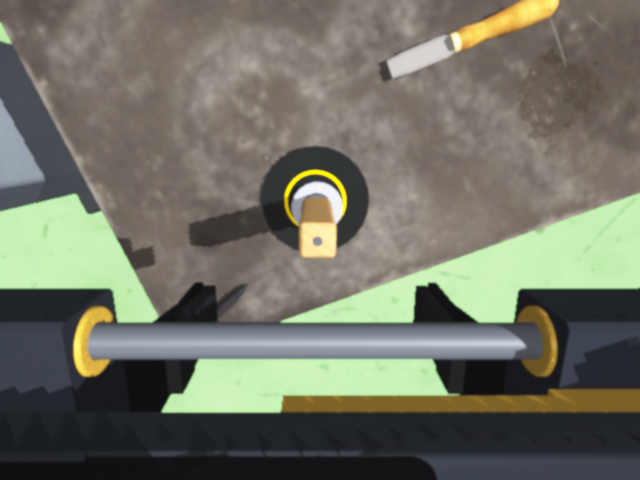

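The wrist view shows the handle top at (318,240), square to the fingers, and the mat centre at (314,198). I'll check these against the top view, then grasp and lift.

```bash
python3 - <<'E'
from h import *
d=get_image("wrist"); h=ray(d,[318,240],.158)[0]; m=ray(d,[314.5,200],.004)[0]; print(h,m)
p=(h[:2]+[.5086,-.282])/2
assert np.linalg.norm(h[:2]-[.5086,-.282])<.008
e=get_ee_pos(); move_linear([*p,.20]); move_linear([*p,.125],v=.1)
print(command_gripper(0.0,50),get_grip_width(),get_grasp_force(),get_ee_pos(),get_t())
f0=get_ft_force(); move_linear([*p,.25]); hold(.2)
print(f0,get_ft_force(),get_grip_width(),get_ee_pos(),get_t(),get_joint_positions().round(2))
b=np.array([.505,.107]);a=np.radians(71.84-180);X=np.array([np.cos(a),np.sin(a)]);Y=np.array([-X[1],X[0]])
print("targets",b+.025*X+.0385*Y,b-.019*X-.0385*Y)
d=get_image("wrist"); cv2.imwrite("pics/w2.png",d["image"])
E
```

```text
[ 0.5098735  -0.28209921  0.158     ] [ 0.50942812 -0.27587926  0.004     ]
False 0.027910818536507575 49.95496450457722 [ 0.50927152 -0.28205257  0.12496019] 6.5333
[ 0.79234878 -0.24139207  0.33061274] [-0.09087101  0.03631009 -3.64069013] 0.027490057779477613 [ 0.50891006 -0.28188154  0.24906126] 7.7167 [ 0.45  0.23 -0.03  1.57  0.01  1.34  0.05]
targets [0.53379052 0.0712459 ] [0.47433945 0.13705297]
```

View pics/w2.png

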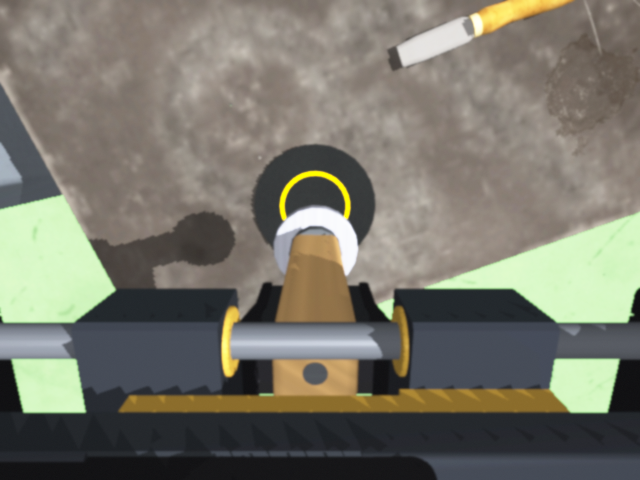

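The wrist view shows the tamper held straight and clear of the mat (foot at (316,235)). I'll press the aluminium piece first.

```bash
cat > press.py <<'E'
from h import *
def press(x,y,zt=.1605,fs=35):
    move_linear([x,y,.205],v=.15)
    s=move_linear([x,y,zt],v=.04,f_stop=fs); print("stop",s,get_ee_pos().round(4),get_ft_force().round(1),get_t())
    hold(.2); print(get_ft_force().round(1),get_grip_width())
    move_linear([x,y,.25],v=.15); print(get_t())
E
python3 - <<'E'
from press import *
rot=get_tool_rot()
x,y=.5338,.0712
move_ptp([x,y,.25],rot); print(get_joint_positions().round(2),get_t())
press(x,y)
d=get_image("wrist"); cv2.imwrite("pics/w3.png",d["image"])
E
```

```text
[ 0.03  0.15 -0.28  1.67  0.04  1.33 -0.62] 9.1
stop False [0.5339 0.0713 0.1609] [-1.7  0.4  3.1] 10.8083
[-3.9 -0.5  5.2] 0.02779491552583791
11.7583
```

View pics/w3.png

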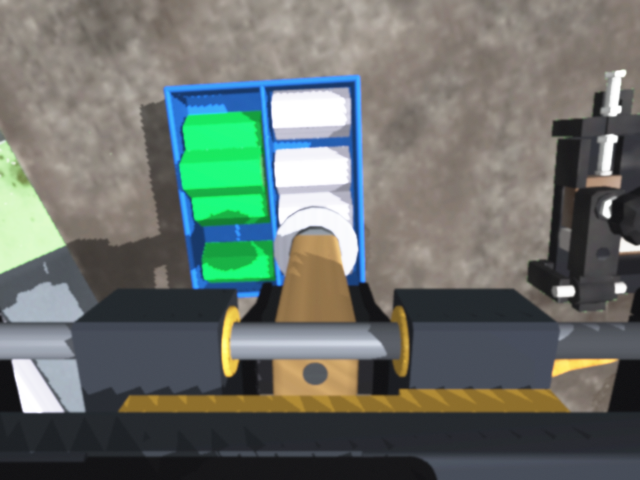

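The wrist view shows the aluminium pieces looking level. The green second piece at (220,168) is still high, as expected, so I'll press that next.

```bash
python3 - <<'E'
from press import *
x,y=.4743,.1371
move_linear([x,y,.25],v=.15); press(x,y)
move_linear([.50,-.05,.25],v=.2); hold(.1)
d=get_image("top"); a=d["image"][200:320,250:370]; s=get_image("scene")["image"][220:320,245:350]
cv2.imwrite("pics/c4.png",np.hstack([cv2.resize(a,(400,400),interpolation=2),cv2.resize(s,(400,400),interpolation=2)])); print(get_t())
E
```

```text
stop False [0.4744 0.1372 0.1609] [-2.8  0.4  2.3] 14.2583
[-2.6  0.   4.9] 0.02759879746341666
15.2083
16.5
```

View pics/c4.png

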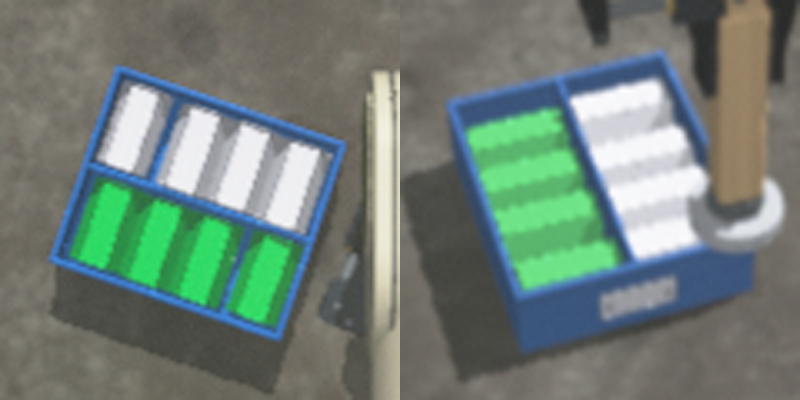

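Both cells look level: four separate rows each, with gaps. Next I'll set the tamper on the mat. The height at which it makes contact will also show whether the handle slipped in the grip.

```bash
python3 - <<'E'
from h import *
x,y=.509,-.276
rot=np.array([.825,.566,0,0]); rot/=np.linalg.norm(rot)
move_ptp([x,y,.25],rot); move_linear([x,y,.14],v=.12); hold(.1)
s=move_linear([x,y,.122],v=.02,f_stop=4); print(s,get_ee_pos(),get_ft_force(),get_t())
command_gripper(.08); hold(.3); 
move_linear([x,y,.30],v=.12); hold(.5)
print(get_ee_pos(),get_ft_force(),get_t())
d=get_image("wrist"); cv2.imwrite("pics/w5.png",d["image"])
E
```

```text
True [ 0.50894206 -0.27596871  0.12487579] [-0.40926712  0.35685167  5.65770586] 19.2833
[ 0.50900704 -0.27599388  0.29997556] [-0.55675584 -0.19203339  0.21985317] 22.7917
```

View pics/w5.png

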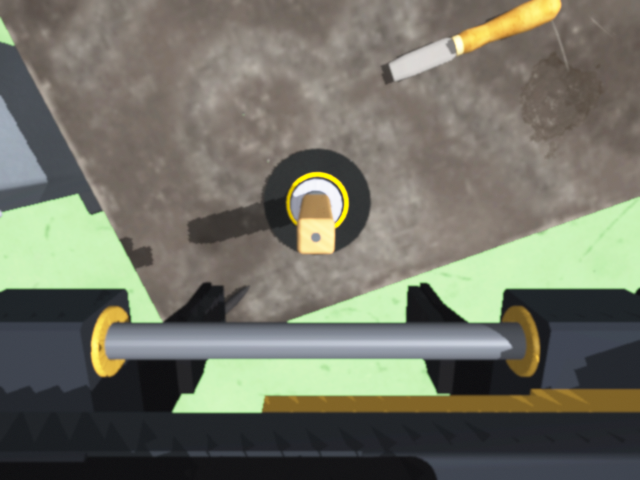

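The tamper stands upright and centred in the yellow ring, with its foot at about (316,200). It touched down at the grasp height of 0.125, so it did not slip in the grip and the foot really did reach 40 mm in both cells.

```bash
python3 -c "
from cell import *
print(close_job())"
```

```text
the job is handed in; nothing more can be done
None
```

I pressed the high piece down in both cells so all eight look level, stood the tamper upright on its mat and released it, and handed the job in at about 23 s; no verdict came back.

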